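# Fill the walnut carrier at the trigger dispenser

### The arm

A 6-joint arm with a two-finger parallel gripper is mounted at the origin on the work surface. World frame = base frame: x ahead of the robot, y to its left, z up, the work surface at z = 0. Lengths are in m, angles in rad, forces in N, time in s.
With the tool pointing down it reaches from about 0.225 to 0.725 m from the base axis. Payload 3.1 kg.
Tool frame: the origin (TCP) lies between the finger pads; the fingertips stand arm.finger_overhang ahead of it and the grasp point (between the pads) lies 2 mm behind it (arm.finger_overhang is the distance from the TCP to the fingertips, in m); z points along the fingers, y is the line along which they close (so a half turn about z gives the same grasp; the last joint's range is limited). The gripper opens to 85 mm and grips with 20 to 120 N. Pads are 22 mm wide; open, the fingers measure 114 mm over their backs; the gripper's body (76 mm by 85 mm) begins 54 mm behind the grasp point. The pads swing forward as they close: fully open they stand 13 mm farther back than shut.
Start: joints at [1.035, 0.048, 0.099, 1.622, 0, 1.443], TCP at [0.208, 0.482, 0.248] pointing down, gripper open.
Joint ranges: [-2.91, 2.91], [-0.99, 1.94], [-1.21, 1.42], [-2.12, 2.29], [-1.49, 1.47], [-3.14, 3.14]. Speed limits (rad/s): [2.79, 2.79, 3.14, 3.14, 3.14, 3.14].

### API

Orientations are given as a unit quaternion [x, y, z, w].
In Python, from workcell import arm, viewer gives the robot as it stands.
- The arm moves only by the tool jog_arm, never from a script. Its argument "steps" is a list of rows, each an object with "grip": the opening, from 0 (shut) to 1 (fully open); "travel": the shift along the tool's x, y, z in mm, a list of three; "twist": the turn, a rotation vector about the tool's x, y, z in rad, a list of three. A call has 1 to 10 rows; each row is the pose to reach, as a shift and turn from the pose commanded when the call began, along the tool's axes at that moment; what a row does not reach only later rows make up. A row lasts 1/10 s, in which the tool goes at most 50 mm and 8.59 degrees, less where a joint would pass 70% of its speed; a pose out of reach is approached as far as the arm can. A call with a gripper value outside its range is refused whole. The fingers move at their own pace and stop on an object; the grip force is fixed at half the most. Time passes only in rows, so rows that repeat a pose let the fingers close. It gives the time, the measured TCP pose, the force, the opening and the grip force at its end, in the units of the state.
- arm.get_obs(): the state, without advancing time (a new reading comes with each control period).
- viewer.grab_frame(name): name is "scene" or "side" or "wrist"; returns a dict with "image" (480x640x3 uint8, red, green, blue), "fov_y" (degrees; the focal length in pixels is half the picture's height over the tangent of half this angle, whatever the lens; pixels are square), "cx", "cy" (the principal point, pixels), "D" ([k1, k2, p1, p2, k3] as OpenCV has them; the pictures are not rectified), "view" (4x4, takes a point from world to camera coordinates). Camera axes: x right, y up, looking along -z (the intrinsics and any distortion apply to the point x, -y, -z); pixel columns grow to the right and rows downward; lengths in m; the calibration is good to about 2 mm. A picture is of the moment at which its call begins. There is no depth.
- arm.job_done(): hands the job in; it is judged then, once.
The state is a dict: "t": time; "joint_pos": joint angles; "joint_vel": joint speeds; "joint_efforts": joint torques, N m; "eef_pos": TCP position; "orientation": TCP orientation; "wrist_force": force on the tool from outside, world axes, zero at the start; "wrist_torque": the same for the moment, N m; "grip_width": finger opening in m; "grasp_force": force on a finger pad.
Only numpy, scipy, OpenCV 4.12 (cv2) and the standard library are available. Lean on these libraries where they do the work, as an engineer would, in place of code of your own. Each camera call takes 0.05 s, during which the arm holds its last target. There are 200 camera calls.

### The job

Fill the two empty wells of the wooden carrier with one walnut each from the dispenser: stand the carrier under the spout with an empty well beneath it, squeeze the trigger right home against its grip so that one walnut drops in, let the trigger spring back, then do the same for the other empty well. Leave one walnut in every well, the carrier standing flat on the table, the trigger released and the last walnut still in the chute. Do not shift or tip the oil bottle, the pepper mill or the candle.

Things in the scene. Friction and masses are not known exactly. Their poses are not given: they have to be found in the camera images.
- dispenser: Steel walnut dispenser on a white column, fixed to the table, 160 mm high. Origin: on the table plumb under its spout, z up; the chute rises towards +y, grip and trigger point along -x. One full squeeze of the trigger, held half a second, drops exactly one walnut straight down the spout; on release the next rolls up to the gate. Mm below are in this frame.
- spout (a point): centre of the square spout's lower opening (48 mm inside), 72 mm above the table; walnuts fall plumb from here. Outside x -29..29, y -30..28 mm, its front plate up to 142 mm high. The table below is free for the carrier (y under 75 mm).
- chute (a point): middle of the chute's floor: open steel channel 56 mm wide outside, walls 30 mm high, rising at 14 degrees from y 25 to 159 mm (underside 76 mm or more above the table), with three walnuts in a row; two gate bridges across it at y 22 and 64 mm, up to 160 mm high, x -34..34 mm
- foot (a point): centre of the white foot on the table: x -55..55, y 78..178 mm, 12 mm high; on it the white column x -20..20, y 99..145 mm
- grip (a point): middle of the fixed wooden grip: a level bar along x, from x -60 (at a white housing, x -60..-26, y 79..129 mm) to -160 mm, 22 mm thick along y, 30 mm high (100 to 130 mm above the table), with a 30 mm wide pommel at its far end; free space below, beside and above it
- trigger_pad (a point): middle of the steel trigger bar, on the -y (spout) side of the grip: 9 mm thick, 24 mm high (103 to 127 mm above the table), reaching from its upright hinge pin (x -40, y 88 mm) 97 mm outwards. Grip, gap and bar measure 51 mm across along y at the grip's middle at rest, 36 mm squeezed home; close two fingers on both from above
- trigger (a joint): angle of the trigger (rad): 0 at rest, 0.25 squeezed home on its stop; a spring returns it; it takes about 4 to 8 N at the middle of the bar
- carrier: Loose carrier of light wood, 0.3 to 0.55 kg, a square box 136 x 136 mm, 42 mm high (walls and floor 4 mm), open on top, divided by 4 mm walls (36 mm high) into 2 x 2 square wells 62 mm wide inside, 66 mm from centre to centre. From its middle rises a steel post 10 mm thick with a wooden handle on top. Origin: centre of its underside; x runs along the handle.
- handle (a point): centre of the carrier's wooden handle, 190 mm above the carrier's underside: a flat block 46 mm along the carrier's x, 14 mm thick along its y, 44 mm high (168 to 212 mm); grip it across its thickness from above
- well_a (a point): centre of the floor of well a (carrier x +33, y +33 mm), empty at the start
- well_b (a point): centre of the floor of well b (carrier x -33, y +33 mm), empty at the start
- well_c (a point): centre of the floor of well c (carrier x -33, y -33 mm), which holds walnut4 from the start
- well_d (a point): centre of the floor of well d (carrier x +33, y -33 mm), which holds walnut5 from the start
- walnut1_center (a point): a brown walnut, ball of 42 mm, about 18 g; this point is its centre; the lowest in the chute, waiting at the gate: dropped first
- walnut2_center (a point): a brown walnut, ball of 42 mm, about 18 g; this point is its centre; second in the chute: dropped second
- walnut3_center (a point): a brown walnut, ball of 42 mm, about 18 g; this point is its centre; third and last in the chute: must stay in the dispenser
- walnut4_center (a point): a brown walnut, ball of 42 mm, about 18 g; this point is its centre; already lies in well c
- walnut5_center (a point): a brown walnut, ball of 42 mm, about 18 g; this point is its centre; already lies in well d
- oil_bottle: dark green oil bottle, bystander: 64 mm in diameter, 235 mm high; origin at the centre of its underside
- pepper_mill: dark wooden pepper mill, bystander: 58 mm in diameter, 190 mm high; origin at the centre of its underside
- candle: thick white candle on a saucer, bystander: 80 mm in diameter, 112 mm high with the wick; origin at the centre of its underside

How it is judged:
On the way, in this order (a step that is already met when the one before it is completed fails the run):
1. with an empty well of the carrier (a or b) within 25 mm of plumb under the spout, the trigger is squeezed home (over 0.18 of 0.25 rad) (value of joint trigger above 0.18 rad and horizontal distance between any of well_a, well_b and spout below 0.025 m), for 0.1 s.
2. walnut1 lies in well a or b and the trigger has sprung back (under 0.04 rad) (value of joint trigger below 0.04 rad and ((horizontal distance between walnut1_center and well_a below 0.018 m and z of walnut1_center in the frame of well_a between 0.008 and 0.032 m) or (horizontal distance between walnut1_center and well_b below 0.018 m and z of walnut1_center in the frame of well_b between 0.008 and 0.032 m))), for 0.2 s.
3. the trigger is squeezed home a second time (over 0.18 rad) with the other empty well within 25 mm of plumb under the spout (value of joint trigger above 0.18 rad and (((horizontal distance between walnut1_center and well_a below 0.018 m and z of walnut1_center in the frame of well_a between 0.008 and 0.032 m) and horizontal distance between well_b and spout below 0.025 m) or ((horizontal distance between walnut1_center and well_b below 0.018 m and z of walnut1_center in the frame of well_b between 0.008 and 0.032 m) and horizontal distance between well_a and spout below 0.025 m))), for 0.1 s.
At the end, for the whole second after the job is handed in: Walnuts 1 and 2 in wells a and b (either way), 4 and 5 in c and d (centre within 18 mm of the well's middle, 8 to 32 mm above its floor); walnut3 in the chute (over 85 mm up, within 160 mm); trigger under 0.04 rad; carrier under 6 mm up, tilt under 0.06 rad, under 0.02 m/s ((((horizontal distance between walnut1_center and well_a below 0.018 m and z of walnut1_center in the frame of well_a between 0.008 and 0.032 m) and (horizontal distance between walnut2_center and well_b below 0.018 m and z of walnut2_center in the frame of well_b between 0.008 and 0.032 m)) or ((horizontal distance between walnut2_center and well_a below 0.018 m and z of walnut2_center in the frame of well_a between 0.008 and 0.032 m) and (horizontal distance between walnut1_center and well_b below 0.018 m and z of walnut1_center in the frame of well_b between 0.008 and 0.032 m))) and horizontal distance between walnut4_center and well_c below 0.018 m and z of walnut4_center in the frame of well_c between 0.008 and 0.032 m and horizontal distance between walnut5_center and well_d below 0.018 m and z of walnut5_center in the frame of well_d between 0.008 and 0.032 m and z of walnut3_center in the frame of dispenser above 0.085 m and horizontal distance between walnut3_center and dispenser below 0.16 m and value of joint trigger below 0.04 rad and height (world z) of carrier below 0.006 m and angle between carrier's own z axis and vertical below 0.06 rad and linear speed of carrier below 0.02 m/s); the robot touches nothing.
It fails at once if the oil bottle is shifted more than 30 mm or tipped more than 0.3 rad (distance of oil_bottle from where it was at the start of the episode above 0.03 m or angle between oil_bottle's own z axis and vertical above 0.3 rad).
It fails at once if the pepper mill is shifted more than 30 mm or tipped more than 0.3 rad (distance of pepper_mill from where it was at the start of the episode above 0.03 m or angle between pepper_mill's own z axis and vertical above 0.3 rad).
It fails at once if the candle is shifted more than 30 mm or tipped more than 0.3 rad (distance of candle from where it was at the start of the episode above 0.03 m or angle between candle's own z axis and vertical above 0.3 rad).
It also fails if it takes over 64 s, if anything falls off the work surface, if the arm or the gripper's body presses on something with over 40 N, if the wrist force passes 120 N, or if a joint passes its speed limit or range.

## Working session

There is one attempt and no reset: what is moved stays moved. The work goes in short steps, Python scripts to look and compute and a tool call to move; the robot and the scene stay as the last step left them, time stands still between calls to the robot, and variables do not carry over. Pictures are saved under pics/ and viewed, at most 10 in all, crops included, and the job is handed in when it is done.

Besides the shell and the picture viewer there is one more tool, called by a JSON object that holds its "fn" and its "kwargs", one argument or row to a line. jog_arm: Moves the arm, as the interface text tells. Its arguments: {"type":"object","properties":{"steps":{"type":"array","items":{"type":"object","properties":{"grip":{"type":"number"},"travel":{"type":"array","items":{"type":"number"}},"twist":{"type":"array","items":{"type":"number"}}}}}},"required":["steps"]}

```bash
mkdir -p pics; cat > h.py <<'E'
import numpy as np, cv2, pickle
from workcell import arm, viewer
def grab(n):
    f=viewer.grab_frame(n); cv2.imwrite(f'pics/_{n}.png',f['image'][:,:,::-1]); pickle.dump(f,open(f'{n}.pkl','wb')); return f
def load(n): return pickle.load(open(f'{n}.pkl','rb'))
def K(f):
    h=f['image'].shape[0]; fl=h/2/np.tan(np.radians(f['fov_y'])/2)
    return np.array([[fl,0,f['cx']],[0,fl,f['cy']],[0,0,1.]])
def ray(f,uv):
    p=cv2.undistortPoints(np.array([[uv]],float),K(f),np.array(f['D'],float))[0,0]
    V=np.array(f['view']); R=V[:3,:3]; o=-R.T@V[:3,3]
    d=R.T@np.array([p[0],-p[1],-1]); return o,d/np.linalg.norm(d)
def onz(f,uv,z):
    o,d=ray(f,uv); return o+d*(z-o[2])/d[2]
def tri(f,u,g,v):
    o,d=ray(f,u);p,e=ray(g,v)
    s=np.linalg.lstsq(np.c_[d,-e],p-o,rcond=None)[0]; a=o+d*s[0];b=p+e*s[1]
    return (a+b)/2,np.linalg.norm(a-b)
def proj(f,P):
    V=np.array(f['view']); c=(V[:3,:3]@np.array(P,float).reshape(-1,3).T).T+V[:3,3]
    c=c*[1,-1,-1]
    return cv2.projectPoints(c,np.zeros(3),np.zeros(3),K(f),np.array(f['D'],float))[0][:,0]
E
python3 - <<'E'
from h import *
for n in ('scene','side'):
    f=grab(n); cv2.imwrite(f'pics/{n}0.png',cv2.resize(f['image'][:,:,::-1],(800,600)))
    V=np.array(f['view']); print(n,-V[:3,:3].T@V[:3,3],-V[2,:3],f['fov_y'],f['D'])
o=arm.get_obs(); print(o['eef_pos'],o['orientation'],arm.finger_overhang)
E
```

```text
scene [1.32920363 0.24063347 1.02024838] [-0.64171876 -0.22323576 -0.73373212] 44.806321651961326 [-0.12906434  0.          0.          0.          0.        ]
side [ 0.50358316 -0.93798825  1.15060491] [ 0.01584733  0.66793293 -0.74405273] 42.191387654150866 [-0.15905206  0.          0.          0.          0.        ]
[0.20796484 0.48149445 0.24723313] [ 2.02505754e-01  9.79280491e-01 -1.00659503e-03 -3.56117785e-04] 0.017
```

View pics/scene0.png

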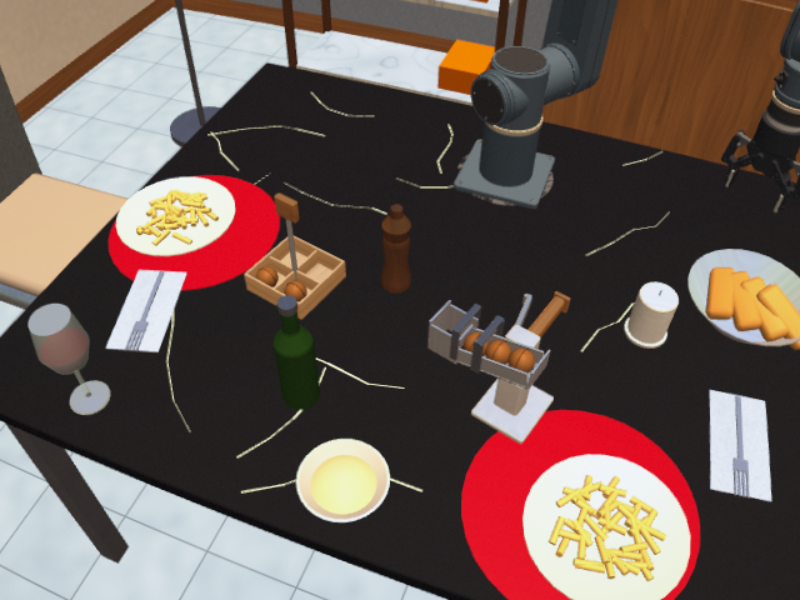

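View pics/side0.png

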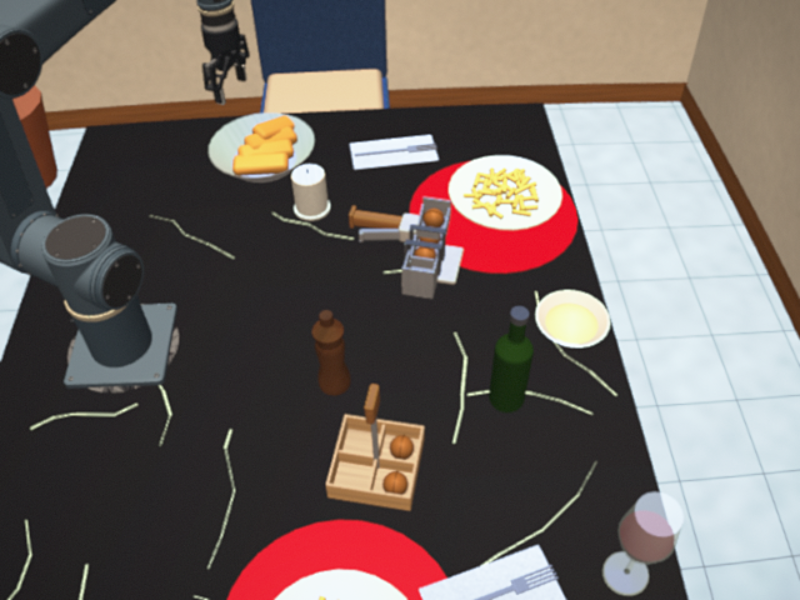

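Scene view: carrier at (295,275), mill (396,250), bottle (297,355), dispenser (490,350), candle (655,315). Side view: carrier (375,460), mill (330,355), bottle (510,360), dispenser (425,250), candle (310,190). I'll zoom in for accurate corners.

```bash
python3 - <<'E'
from h import *
s=load('scene')['image'][:,:,::-1]; d=load('side')['image'][:,:,::-1]
def c(im,x,y,w,h): return cv2.resize(im[y:y+h,x:x+w],(400,300),interpolation=cv2.INTER_CUBIC)
# 100x75 crops scale 4 ; 120x90 scale 3.333
m=np.vstack([np.hstack([c(s,190,150,100,75+0),c(s,335,230,120,90)]),np.hstack([c(d,250,325,100,75+0)[:],c(d,270,155,120,90)])])
# gap: carrier crops taller
m[:300,:400]=c(s,186,150,120,90)[:,:]; m[300:,:400]=c(d,245,320,120,90)
cv2.imwrite('pics/m1.png',m)
E
```

```text
(no output)
```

View pics/m1.png

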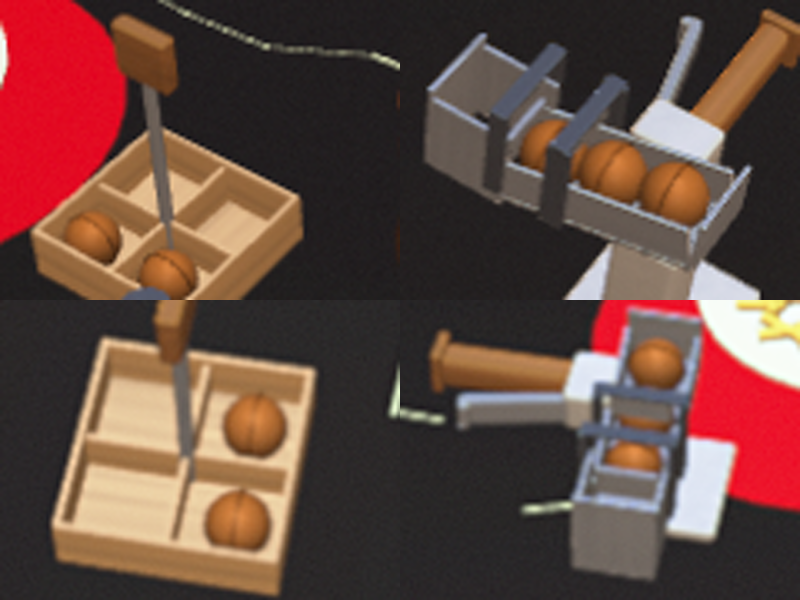

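Crops (scale 3.33) show the carrier corners, handle, spout front plate, grip and trigger clearly. The empty wells are on the robot's side (world -x), so the carrier's +y is about world -x.

```bash
cat >> h.py <<'E'
def fit(L,W):
    "2D rigid fit local->world: theta, origin, residual"
    L=np.array(L);W=np.array(W);l=L.mean(0);w=W.mean(0);a=L-l;b=W-w
    th=np.arctan2((a[:,0]*b[:,1]-a[:,1]*b[:,0]).sum(),(a*b).sum())
    R=np.array([[np.cos(th),-np.sin(th)],[np.sin(th),np.cos(th)]])
    t=w-R@l; return th,t,np.linalg.norm(W-(L@R.T+t),axis=1)
E
python3 - <<'E'
from h import *
s=load('scene');d=load('side');k=0.3
S1=lambda x,y:(186+k*x-.35,150+k*y-.35); S2=lambda x,y:(335+k*(x-400)-.35,230+k*y-.35)
D1=lambda x,y:(245+k*x-.35,320+k*(y-300)-.35); D2=lambda x,y:(270+k*(x-400)-.35,155+k*(y-300)-.35)
np.set_printoptions(precision=4,suppress=True)
# carrier
W=[onz(s,S1(*p),.042)[:2] for p in((33,232),(160,132),(301,198))]+[onz(d,D1(*p),.042)[:2] for p in((103,338),(315,370),(283,557),(55,525))]
h=.068 # world-ish: scene left=(+x,-y), back=(-x,-y), right=(-x,+y)
# carrier x~+Y, y~-X : world(-x,-y)->(-,+)
print(np.array(W))
L=[(-h,-h),(-h,h),(h,h),(h,h),(h,-h),(-h,-h),(-h,h)]
print('carrier',fit(L,W))
print('handle',tri(s,S1(146,55),d,D1(176,332)))
for a,b in(((92,238),(254,426)),((167,278),(237,522))):print('w45',tri(s,S1(*a),d,D1(*b)))
# dispenser
P=[tri(s,S2(675,193),d,D2(656,364)),]
print('w3',P)
W=[onz(s,S2(430,92),.142)[:2],onz(s,S2(484,37),.142)[:2],onz(d,D2(575,486),.142)[:2],onz(d,D2(660,500),.142)[:2],onz(d,D2(735,446),.012)[:2],onz(d,D2(715,540),.012)[:2]]
print(np.array(W))
L=[(.029,-.030),(-.029,-.030),(-.029,-.030),(.029,-.030),(.055,.178),(.055,.078)]
print('disp',fit(L,W))
for n,a,b,z in(('bottle',(288,302),(518,313),.235),('mill',(397,208),(326,315),.19),('candle',(659,293),(308,172),.11)):
    print(n,tri(s,np.array(a)*.8,d,np.array(b)*.8))
E
```

```text
[[ 0.5388 -0.3656]
 [ 0.4129 -0.3289]
 [ 0.4382 -0.2032]
 [ 0.431  -0.2057]
 [ 0.5637 -0.2376]
 [ 0.5357 -0.3661]
 [ 0.4012 -0.3374]]
carrier (np.float64(1.3442702546311023), array([ 0.4862, -0.2848]), array([0.0018, 0.0107, 0.0031, 0.0048, 0.0055, 0.0014, 0.0038]))
handle (array([ 0.4792, -0.2928,  0.1789]), np.float64(0.004039993091397445))
w45 (array([ 0.5347, -0.3029,  0.0685]), np.float64(0.03058897401180644))
w45 (array([ 0.5015, -0.2965, -0.0253]), np.float64(0.023209314079799395))
w3 [(array([0.6121, 0.179 , 0.1276]), np.float64(0.0029494871834013846))]
[[0.6046 0.0226]
 [0.5506 0.0387]
 [0.5448 0.0462]
 [0.6013 0.0292]
 [0.6772 0.2083]
 [0.6516 0.1098]]
disp (np.float64(-0.28143374699053714), array([0.5811, 0.0591]), array([0.004 , 0.0057, 0.0079, 0.007 , 0.009 , 0.0099]))
bottle (array([ 0.7159, -0.1608,  0.2295]), np.float64(0.002690889493311494))
mill (array([ 0.4119, -0.1071,  0.1854]), np.float64(0.0018272574426881913))
candle (array([0.36  , 0.3697, 0.102 ]), np.float64(0.0016392215683756093))
```

```bash
cat > fitp.py <<'E'
from h import *
from scipy.optimize import least_squares
def fitpose(obs,x0,z=False):
    "obs: (frame,local xyz,uv) -> x,y,yaw"
    def r(q):
        c,s_=np.cos(q[2]),np.sin(q[2]);out=[]
        for f,l,uv in obs:
            P=[q[0]+c*l[0]-s_*l[1],q[1]+s_*l[0]+c*l[1],l[2]]
            out+=list(proj(f,P)[0]-uv)
        return np.array(out)
    o=least_squares(r,x0,loss='soft_l1'); return o.x,r(o.x).reshape(-1,2)
E
python3 - <<'E'
from fitp import *
s=load('scene');d=load('side');k=0.3
S1=lambda x,y:np.array((186+k*x-.35,150+k*y-.35)); S2=lambda x,y:np.array((335+k*(x-400)-.35,230+k*y-.35))
D1=lambda x,y:np.array((245+k*x-.35,320+k*(y-300)-.35)); D2=lambda x,y:np.array((270+k*(x-400)-.35,155+k*(y-300)-.35))
np.set_printoptions(precision=4,suppress=True)
for a,b in(((430,92),(660,500)),((484,37),(575,486)),((427,160),(655,578)),((675,193),(656,364)),((765,12),(432,335))): print(tri(s,S2(*a),d,D2(*b)))
for a,b in(((92,238),(237,522)),((167,278),(254,426)),((33,232),(283,557)),((160,132),(103,338)),((301,198),(315,370)),((301,198),(103,338)),((160,132),(55,525))):print('c',tri(s,S1(*a),d,D1(*b)))
h=.068
ob=[(s,(-h,-h,.042),S1(33,232)),(s,(-h,h,.042),S1(160,132)),(s,(h,h,.042),S1(301,198)),
 (d,(h,h,.042),D1(103,338)),(d,(h,-h,.042),D1(315,370)),(d,(-h,-h,.042),D1(283,557)),(d,(-h,h,.042),D1(55,525)),
 (d,(-h,h,0),D1(57,557)),(d,(-h,-h,0),D1(278,594)),(s,(-h,-h,0),S1(40,270)),(s,(h,h,0),S1(298,240)),
 (s,(0,0,.19),S1(146,55)),(s,(.033,-.033,.025),S1(167,276)),(s,(-.033,-.033,.025),S1(92,238)),(d,(.033,-.033,.025),D1(254,426)),(d,(-.033,-.033,.025),D1(237,522))]
x,r=fitpose(ob,[.486,-.285,1.344]);print('carrier',x);print(r.round(1).tolist())
od=[(s,(.029,-.03,.142),S2(430,92)),(s,(-.029,-.03,.142),S2(484,37)),(s,(.029,-.03,.072),S2(427,160)),(s,(.029,.028,.072),S2(503,200)),
(d,(-.029,-.03,.142),D2(575,486)),(d,(.029,-.03,.142),D2(660,500)),(d,(-.029,-.03,.072),D2(573,568)),(d,(.029,-.03,.072),D2(655,578)),
(d,(.055,.178,.012),D2(735,446)),(d,(.055,.078,.012),D2(715,540))]
x,r=fitpose(od,[.58,.055,-.28]);print('disp',x);print(r.round(1).tolist())
E
```

```text
(array([0.6031, 0.0244, 0.144 ]), np.float64(0.005864119740577719))
(array([0.5474, 0.0407, 0.1435]), np.float64(0.007937010219030146))
(array([0.5989, 0.0221, 0.0707]), np.float64(0.0009499978249536932))
(array([0.6121, 0.179 , 0.1276]), np.float64(0.0029494871834013846))
(array([0.4542, 0.2   , 0.1403]), np.float64(0.01635952245957073))
c (array([ 0.5117, -0.3333,  0.024 ]), np.float64(0.004604906597071874))
c (array([ 0.5257, -0.2661,  0.0226]), np.float64(0.00513728250336173))
c (array([ 0.5366, -0.3661,  0.0405]), np.float64(0.0021285852993623037))
c (array([ 0.4559, -0.2766,  0.1188]), np.float64(0.05133733958969343))
c (array([ 0.5248, -0.2129,  0.0759]), np.float64(0.10904772417416642))
c (array([ 0.4322, -0.2044,  0.0377]), np.float64(0.0039152222098957955))
c (array([ 0.4019, -0.3338,  0.0325]), np.float64(0.00389667878697476))
carrier [ 0.4849 -0.2874  1.3296]
[[-0.6, -1.6], [-1.1, -3.4], [-0.2, -1.0], [2.0, -0.3], [1.7, -0.1], [-0.4, 1.7], [0.7, -0.1], [1.9, 0.1], [1.2, 0.2], [-0.2, -0.8], [1.5, -1.4], [-0.2, -1.1], [2.1, -0.6], [3.5, -0.9], [0.5, -1.0], [-0.5, -2.1]]
disp [ 0.5797  0.058  -0.2625]
[[0.2, -1.8], [-0.0, -2.5], [-0.2, -0.3], [0.3, 0.9], [-0.2, 3.1], [-0.3, 2.5], [0.8, -0.7], [0.6, -0.1], [0.4, -2.0], [0.2, -2.7]]
```

```bash
cat >> h.py <<'E'
from scipy.spatial.transform import Rotation as Ro
def go(x,y,z,yaw_deg):
    "travel/twist from now to a tool-down pose with tool y at yaw"
    o=arm.get_obs(); R=Ro.from_quat(o['orientation']); a=np.radians(yaw_deg)
    ty=np.array([np.cos(a),np.sin(a),0]); tz=np.array([0,0,-1.]); T=Ro.from_matrix(np.c_[np.cross(ty,tz),ty,tz])
    tr=R.inv().apply(np.array([x,y,z])-o['eef_pos'])*1000
    print('travel',tr.round(1),'twist',(R.inv()*T).as_rotvec().round(4))
E
python3 -c "
from h import *
go(.482,-.290,.30,166)"
```

```text
travel [-557.5 -599.6  -51.7] twist [-1.3000e-03 -2.0000e-03 -1.7343e+00]
```

{"fn": "jog_arm", "kwargs": {
  "steps": [
    {"grip": 1,"travel": [0,0,-52],"twist": [0,0,-0.1]},
    {"grip": 1,"travel": [-280,-300,-52],"twist": [0,0,-1.73]},
    {"grip": 1,"travel": [-557,-600,-52],"twist": [0,0,-1.734]},
    {"grip": 1,"travel": [-557,-600,-52],"twist": [0,0,-1.734]},
    {"grip": 1,"travel": [-557,-600,-52],"twist": [0,0,-1.734]},
    {"grip": 1,"travel": [-557,-600,-52],"twist": [0,0,-1.734]},
    {"grip": 1,"travel": [-557,-600,-52],"twist": [0,0,-1.734]},
    {"grip": 1,"travel": [-557,-600,-52],"twist": [0,0,-1.734]},
    {"grip": 1,"travel": [-557,-600,-52],"twist": [0,0,-1.734]},
    {"grip": 1,"travel": [-557,-600,-52],"twist": [0,0,-1.734]}
  ]
}}

```text
t: 1.1
eef_pos: [0.3368, 0.1275, 0.2994]
orientation: [-0.399, 0.917, 0.0, -0.0]
wrist_force: [0.3, -0.0, 1.4]
grip_width: 0.0857
grasp_force: 0.0
```

```bash
python3 -c "
from h import *
print(arm.get_obs()['eef_pos'],arm.get_obs()['joint_pos'])
go(.482,-.290,.30,166)"
```

```text
[0.33679602 0.12746903 0.29936635] [ 1.74885445e-01 -3.55611275e-01 -1.53563605e-01  1.77304919e+00
  7.95992369e-05 -6.45242218e-01]
travel [ 206.2 -390.9   -0.7] twist [ 2.000e-04 -1.000e-04 -5.063e-01]
```

{"fn": "jog_arm", "kwargs": {
  "steps": [
    {"grip": 1,"travel": [206,-391,-1],"twist": [0,0,-0.506]},
    {"grip": 1,"travel": [206,-391,-1],"twist": [0,0,-0.506]},
    {"grip": 1,"travel": [206,-391,-1],"twist": [0,0,-0.506]},
    {"grip": 1,"travel": [206,-391,-1],"twist": [0,0,-0.506]},
    {"grip": 1,"travel": [206,-391,-1],"twist": [0,0,-0.506]},
    {"grip": 1,"travel": [206,-391,-1],"twist": [0,0,-0.506]},
    {"grip": 1,"travel": [206,-391,-1],"twist": [0,0,-0.506]},
    {"grip": 1,"travel": [206,-391,-1],"twist": [0,0,-0.506]},
    {"grip": 1,"travel": [206,-391,-1],"twist": [0,0,-0.506]},
    {"grip": 1,"travel": [206,-391,-1],"twist": [0,0,-0.506]}
  ]
}}

```text
t: 2.1
eef_pos: [0.4802, -0.2922, 0.2991]
orientation: [-0.613, 0.79, 0.001, -0.0]
wrist_force: [0.3, 0.8, -0.5]
grip_width: 0.0854
grasp_force: 0.0
```

```bash
python3 -c "
from h import *
f=grab('wrist'); print(arm.get_obs()['eef_pos'],arm.get_obs()['orientation'])
V=np.array(f['view']);print(-V[:3,:3].T@V[:3,3])
cv2.imwrite('pics/w1.png',f['image'][:,:,::-1])
go(.482,-.290,.30,166)"
```

```text
[ 0.48124115 -0.29629409  0.29715744] [-6.11724009e-01  7.91069849e-01 -2.21910147e-04 -1.47728254e-03]
[ 0.46108014 -0.36370185  0.42456857]
travel [-6.3  0.9 -2.9] twist [ 0.0015 -0.0026 -0.01  ]
```

View pics/w1.png

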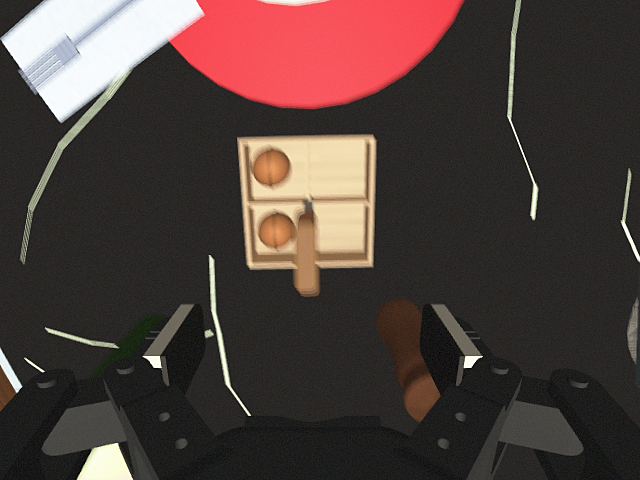

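Wrist view: carrier rim corners about (237,137), (376,135), (373,267), (249,270); handle top running (306,213) to (308,292); mill lower right.

```bash
python3 - <<'E'
from fitp import *
np.set_printoptions(precision=4,suppress=True)
f=load('wrist');h=.068
for p in((237,137),(376,135),(373,267),(249,270)):print(onz(f,p,.042))
for p in((297,291),(319,291),(299,213),(314,213),(306,213)):print('h',onz(f,p,.212))
ob=[(f,(-h,-h,.042),(237,137)),(f,(-h,h,.042),(376,135)),(f,(h,h,.042),(374,267)),(f,(h,-h,.042),(249,270))]
print(fitpose(ob,[.485,-.287,1.33]))
for x in([.485,-.287,1.33],):
  c,s=np.cos(x[2]),np.sin(x[2])
  print(proj(f,[[x[0]+c*a-s*b,x[1]+s*a+c*b,.042] for a,b in((-h,-h),(-h,h),(h,h),(h,-h))]))
  print(proj(f,[[x[0]+c*a-s*b,x[1]+s*a+c*b,.212] for a,b in((-.023,-.007),(-.023,.007),(.023,.007),(.023,-.007))]))
E
```

```text
[ 0.5352 -0.3751  0.042 ]
[ 0.4006 -0.3424  0.042 ]
[ 0.4323 -0.2058  0.042 ]
[ 0.5654 -0.2365  0.042 ]
h [ 0.4942 -0.2722  0.212 ]
h [ 0.4809 -0.2687  0.212 ]
h [ 0.4801 -0.3198  0.212 ]
h [ 0.4716 -0.3176  0.212 ]
h [ 0.4762 -0.3188  0.212 ]
(array([ 0.4827, -0.2907,  1.3477]), array([[ 2.0475,  2.7334],
       [-0.7178,  0.5974],
       [-0.9549, -3.131 ],
       [ 0.3743, -2.7248]]))
[[239.105  142.751 ]
 [375.0048 141.1045]
 [370.5921 268.4684]
 [247.2526 269.809 ]]
[[292.7639 229.64  ]
 [316.4074 229.3732]
 [316.9911 300.0904]
 [294.7235 300.3223]]
```

```bash
python3 -c "
from h import *
go(.4825,-.292,.194,167)"
```

```text
travel [ -4.7  -0.3 103.1] twist [ 0.0015 -0.0026 -0.0274]
```

{"fn": "jog_arm", "kwargs": {
  "steps": [
    {"grip": 1,"travel": [-4,0,30],"twist": [0,0,-0.027]},
    {"grip": 1,"travel": [-4,0,60],"twist": [0,0,-0.027]},
    {"grip": 1,"travel": [-4,0,85],"twist": [0,0,-0.027]},
    {"grip": 1,"travel": [-4,0,103],"twist": [0,0,-0.027]},
    {"grip": 1,"travel": [-4,0,103],"twist": [0,0,-0.027]},
    {"grip": 0.1,"travel": [-4,0,103],"twist": [0,0,-0.027]},
    {"grip": 0,"travel": [-4,0,103],"twist": [0,0,-0.027]},
    {"grip": 0,"travel": [-4,0,103],"twist": [0,0,-0.027]},
    {"grip": 0,"travel": [-4,0,103],"twist": [0,0,-0.027]},
    {"grip": 0,"travel": [-4,0,103],"twist": [0,0,-0.027]}
  ]
}}

```text
t: 3.15
eef_pos: [0.4822, -0.2857, 0.1989]
orientation: [-0.624, 0.781, -0.001, 0.001]
wrist_force: [6.4, 0.2, -4.8]
grip_width: 0.0131
grasp_force: 61.5
```

```bash
python3 -c "
from h import *
o=arm.get_obs();print(o['grip_width'],o['grasp_force'],o['eef_pos'],o['wrist_force'])
R=Ro.from_quat(o['orientation']);print(R.as_matrix().round(3))
c,s=np.cos(-.2625),np.sin(-.2625)
D=lambda x,y:(.5797+c*x-s*y,.058+s*x+c*y)
print('ctr a',D(-.0245,-.043),'b',D(.0245,-.043),'pre',D(-.0245,-.16))
go(.52,-.20,.206,90)"
```

```text
0.013080552157689744 61.450642347335815 [ 0.4821604  -0.2856649   0.19887065] [ 6.39842528  0.24335916 -4.79563754]
[[-0.221 -0.975  0.003]
 [-0.975  0.221 -0.001]
 [ 0.001 -0.003 -1.   ]]
ctr a (np.float64(0.5448809496916842), np.float64(0.022830642092483727)) b (np.float64(0.5922024183070849), np.float64(0.010115351766201)) pre (np.float64(0.5145199503411724), np.float64(-0.09016143603000333))
travel [-91.9 -18.   -7.1] twist [-0.0031  0.0016  1.3482]
```

{"fn": "jog_arm", "kwargs": {
  "steps": [
    {"grip": 0,"travel": [0,0,-5],"twist": [0,0,0]},
    {"grip": 0,"travel": [0,0,-10],"twist": [0,0,0]},
    {"grip": 0,"travel": [-10,0,-10],"twist": [0,0,0.08]},
    {"grip": 0,"travel": [-22,-6,-10],"twist": [0,0,0.2]},
    {"grip": 0,"travel": [-36,-13,-10],"twist": [0,0,0.33]},
    {"grip": 0,"travel": [-52,-20,-10],"twist": [0,0,0.46]},
    {"grip": 0,"travel": [-68,-28,-10],"twist": [0,0,0.59]},
    {"grip": 0,"travel": [-84,-36,-10],"twist": [0,0,0.72]},
    {"grip": 0,"travel": [-100,-43,-10],"twist": [0,0,0.85]},
    {"grip": 0,"travel": [-116,-50,-10],"twist": [0,0,0.98]}
  ]
}}

```text
t: 4.15
eef_pos: [0.5553, -0.1823, 0.2068]
orientation: [-0.18, 0.984, 0.001, -0.001]
wrist_force: [0.7, -0.4, -4.3]
grip_width: 0.0125
grasp_force: 59.7
```

```bash
python3 -c "
from h import *
o=arm.get_obs();print(o['grip_width'],o['grasp_force'],o['eef_pos'],o['wrist_force'])
go(.565,-.13,.207,90)"
```

```text
0.01253499479659448 59.731703996658325 [ 0.55531922 -0.18231168  0.20679249] [ 0.66350182 -0.35452796 -4.25575329]
travel [-27.6  45.5  -0.2] twist [ 0.0013 -0.0021  0.3629]
```

{"fn": "jog_arm", "kwargs": {
  "steps": [
    {"grip": 0,"travel": [-9,13,0],"twist": [0,0,0.09]},
    {"grip": 0,"travel": [-18,30,0],"twist": [0,0,0.19]},
    {"grip": 0,"travel": [-28,46,0],"twist": [0,0,0.29]},
    {"grip": 0,"travel": [-36,66,0],"twist": [0,0,0.36]},
    {"grip": 0,"travel": [-44,90,0],"twist": [0,0,0.363]},
    {"grip": 0,"travel": [-51,110,0],"twist": [0,0,0.363]},
    {"grip": 0,"travel": [-57,128,0],"twist": [0,0,0.363]},
    {"grip": 0,"travel": [-61,140,0],"twist": [0,0,0.363]},
    {"grip": 0,"travel": [-61,140,0],"twist": [0,0,0.363]},
    {"grip": 0,"travel": [-61,140,0],"twist": [0,0,0.363]}
  ]
}}

```text
t: 5.15
eef_pos: [0.5619, -0.031, 0.2074]
orientation: [-0.003, 1.0, -0.001, -0.0]
wrist_force: [0.1, -0.2, -5.1]
grip_width: 0.0131
grasp_force: 59.7
```

```bash
python3 - <<'E'
from h import *
o=arm.get_obs();print(o['grip_width'],o['grasp_force'],o['eef_pos'],o['orientation'],o['wrist_force'])
go(.551,.0228,.207,90)
s=grab('scene')['image'][:,:,::-1]; d=grab('side')['image'][:,:,::-1]
c=lambda im,x,y:cv2.resize(im[y:y+180,x:x+120],(400,600),interpolation=cv2.INTER_CUBIC)
cv2.imwrite('pics/m2.png',np.hstack([c(s,310,170),c(d,280,150)]))
E
```

```text
0.013089060367526169 59.68624413013458 [ 0.56191401 -0.03104585  0.207426  ] [-2.75135751e-03  9.99995962e-01 -6.22020706e-04 -3.45052784e-04] [ 0.08890073 -0.24925033 -5.07628703]
travel [10.6 53.9  0.4] twist [-0.0012 -0.0007  0.0055]
```

View pics/m2.png

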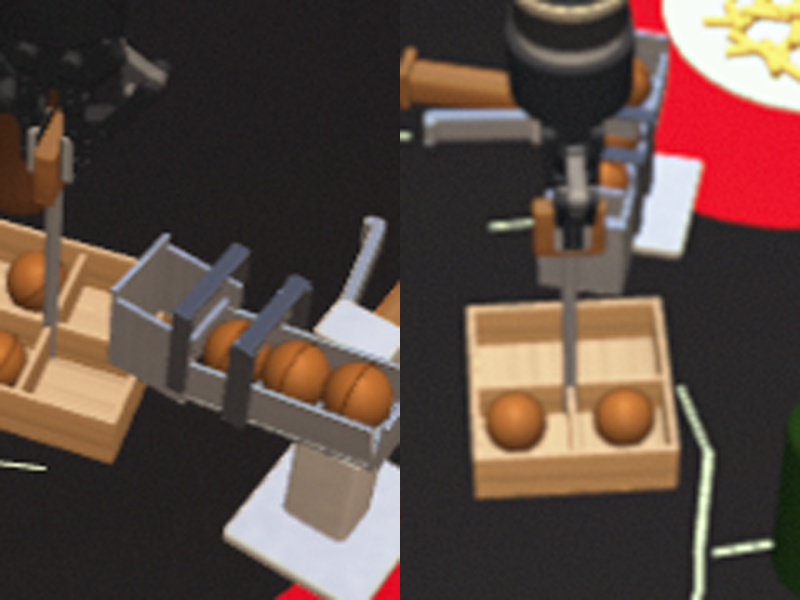

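Both views show the carrier hanging level in front of the spout. Side rim corners are at (467,305), (660,298), (680,450), (473,458); the foot's corners are at (703,160) and (685,257). I'll refine the poses of both from the same pictures.

```bash
cat > r.py <<'E'
from fitp import *
np.set_printoptions(precision=4,suppress=True)
s=load('scene');d=load('side')
S=lambda x,y:np.array((310+.3*x-.35,170+.3*y-.35)); D=lambda x,y:np.array((280+.3*(x-400)-.35,150+.3*y-.35))
h=.068;z=.0505;A=[(d,(-h,h,z),D(467,306)),(d,(h,h,z),D(661,298)),(d,(-h,-h,z),D(473,458)),(d,(h,-h,z),D(680,450))]
B=[(s,(h,-h,z),S(112,433)),(s,(h,-h,z-.042),S(112,461))]  # guess: which corner
print('side',fitpose(A,[.556,-.031,0]))
c=A+[(s,(h,h,z),S(140,378))]
print('handle z.19', tri(s,S(50,160),d,D(570,228)))
sp=[(s,(.029,-.03,.142),S(115,292)),(s,(-.029,-.03,.142),S(167,238)),(s,(.029,.028,.072),S(190,403)),(s,(.055,.078,.012),S(225,531)),(s,(.055,.178,.012),S(321,589))]
sd=[(d,(-.029,-.03,.072),D(537,284)),(d,(.029,-.03,.072),D(622,293)),(d,(.055,.178,.012),D(703,161)),(d,(.055,.078,.012),D(685,256))]
for o in(sp,sd,sp+sd):print('disp',fitpose(o,[.58,.058,-.26]))
E
python3 r.py
```

```text
side (array([ 0.5591, -0.0317, -0.006 ]), array([[ 0.5482,  0.029 ],
       [-0.2137, -0.1337],
       [ 0.3019,  0.2883],
       [-0.6509, -0.1287]]))
handle z.19 (array([ 0.5614, -0.0326,  0.1955]), np.float64(0.005906880073588485))
disp (array([ 0.5821,  0.0586, -0.2601]), array([[-0.3813, -0.8277],
       [-0.0353, -1.9192],
       [-0.8658,  0.9314],
       [ 0.064 , -0.4311],
       [13.1964,  6.4706]]))
disp (array([ 0.5778,  0.0554, -0.2825]), array([[ 0.6716,  0.1508],
       [-0.4848,  1.44  ],
       [ 0.669 , -0.2753],
       [-0.8782, -1.3421]]))
disp (array([ 0.5795,  0.0577, -0.2721]), array([[-0.4224, -2.065 ],
       [ 0.1774, -2.9412],
       [-1.1312, -0.1186],
       [-0.4961, -1.3996],
       [12.2731,  5.8644],
       [ 1.4444, -0.4884],
       [ 0.3214,  0.6037],
       [ 0.5578, -1.1681],
       [-0.5739, -2.2493]]))
```

{"fn": "jog_arm", "kwargs": {
  "steps": [
    {"grip": 0,"travel": [3,14,0]},
    {"grip": 0,"travel": [6,28,0]},
    {"grip": 0,"travel": [10,42,0]},
    {"grip": 0,"travel": [14,54,0]},
    {"grip": 0,"travel": [14,54,3]},
    {"grip": 0,"travel": [14,54,6]},
    {"grip": 0,"travel": [14,54,9]},
    {"grip": 0,"travel": [14,54,9]},
    {"grip": 0.4,"travel": [14,54,9]},
    {"grip": 0.7,"travel": [14,54,9]}
  ]
}}

```text
invalid input
```

```bash
python3 - <<'E'
from h import *
o=arm.get_obs();print(o['grip_width'],o['eef_pos'],o['wrist_force'])
c,s=np.cos(-.27),np.sin(-.27)
D=lambda x,y:(.5795+c*x-s*y,.0575+s*x+c*y)
X=D(-.105,.097);print(X)
print('up');go(*o['eef_pos'][:2],.27,90)
go(*X,.27,74.5);go(*X,.118,74.5)
E
```

```text
0.012809670232896649 [ 0.56204617 -0.03152588  0.20756684] [ 0.12838015 -0.07507919 -4.18614669]
(np.float64(0.5041770052403982), np.float64(0.17899257779981864))
up
travel [  0.   -0.1 -62.4] twist [-0.0008 -0.0003  0.0043]
travel [ 57.  210.7 -62.6] twist [-9.000e-04 -2.000e-04  2.748e-01]
travel [ 56.9 210.8  89.4] twist [-9.000e-04 -2.000e-04  2.748e-01]
```

Twist is mandatory in every row.

{"fn": "jog_arm", "kwargs": {
  "steps": [
    {"grip": 0,"travel": [3,14,0],"twist": [0,0,0]},
    {"grip": 0,"travel": [6,28,0],"twist": [0,0,0]},
    {"grip": 0,"travel": [10,42,0],"twist": [0,0,0]},
    {"grip": 0,"travel": [14,54,0],"twist": [0,0,0]},
    {"grip": 0,"travel": [14,54,3],"twist": [0,0,0]},
    {"grip": 0,"travel": [14,54,6],"twist": [0,0,0]},
    {"grip": 0,"travel": [14,54,9],"twist": [0,0,0]},
    {"grip": 0,"travel": [14,54,9],"twist": [0,0,0]},
    {"grip": 0.4,"travel": [14,54,9],"twist": [0,0,0]},
    {"grip": 0.7,"travel": [14,54,9],"twist": [0,0,0]}
  ]
}}

```text
t: 6.25
eef_pos: [0.5485, 0.023, 0.1999]
orientation: [-0.002, 1.0, -0.0, 0.001]
wrist_force: [0.1, -0.6, -0.7]
grip_width: 0.0414
grasp_force: 0.0
```

```bash
python3 - <<'E'
from h import *
o=arm.get_obs();print(o['grip_width'],o['eef_pos'],o['wrist_force'])
X=(.5042,.179)
print('up');go(*o['eef_pos'][:2],.27,90)
go(*X,.27,74.5);go(*X,.118,74.5)
E
```

```text
0.04140951753229561 [0.54851335 0.02299553 0.19994682] [ 0.08285692 -0.56935477 -0.72371949]
up
travel [ -0.2  -0.  -70.1] twist [-0.0002  0.0024  0.0047]
travel [ 43.4 156.2 -70.2] twist [1.000e-04 2.500e-03 2.752e-01]
travel [ 43.8 156.2  81.8] twist [1.000e-04 2.500e-03 2.752e-01]
```

{"fn": "jog_arm", "kwargs": {
  "steps": [
    {"grip": 1,"travel": [0,0,-35],"twist": [0,0,0]},
    {"grip": 1,"travel": [0,0,-70],"twist": [0,0,0]},
    {"grip": 1,"travel": [12,45,-70],"twist": [0,0,0.1]},
    {"grip": 1,"travel": [26,90,-60],"twist": [0,0,0.2]},
    {"grip": 1,"travel": [37,130,-50],"twist": [0,0,0.275]},
    {"grip": 1,"travel": [43,156,-30],"twist": [0,0,0.275]},
    {"grip": 1,"travel": [43,156,-10],"twist": [0,0,0.275]},
    {"grip": 1,"travel": [43,156,-10],"twist": [0,0,0.275]},
    {"grip": 1,"travel": [43,156,-10],"twist": [0,0,0.275]}
  ]
}}

```text
t: 7.15
eef_pos: [0.5041, 0.179, 0.2094]
orientation: [0.135, 0.991, -0.0, 0.0]
wrist_force: [-0.7, 0.2, 0.3]
grip_width: 0.0852
grasp_force: 0.0
```

```bash
python3 - <<'E'
from h import *
o=arm.get_obs();print(o['grip_width'],o['eef_pos'])
go(.5042,.179,.118,74.5)
s=grab('scene')['image'][:,:,::-1]; d=grab('side')['image'][:,:,::-1];w=grab('wrist')['image'][:,:,::-1]
c=lambda im,x,y:cv2.resize(im[y:y+120,x:x+120],(400,400),interpolation=cv2.INTER_CUBIC)
m=np.zeros((600,800,3),np.uint8)
m[:400,:400]=c(s,340,190);m[:400,400:]=c(d,265,140);m[400:,:]=cv2.resize(w[330:450,80:560],(800,200))
m[400:600]=cv2.resize(w[:, :][200:360,0:640],(800,200))
cv2.imwrite('pics/m3.png',m)
E
```

```text
0.08521125990676326 [0.50410168 0.17895356 0.20940145]
travel [-0.   0.1 91.4] twist [0.     0.0006 0.0006]
```

View pics/m3.png

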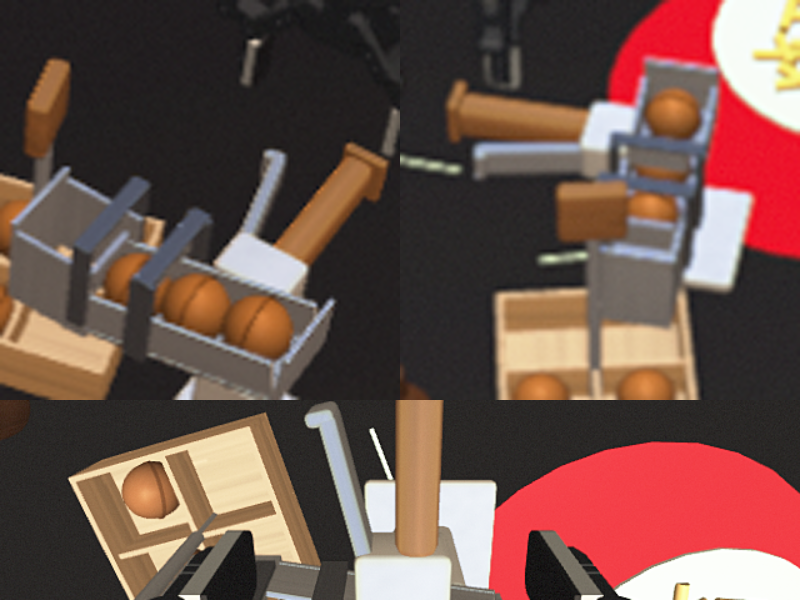

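Wrist panel: the grip lies between the fingers with edges at x 398/441 (row 450), and the trigger bar is left of it. The carrier's back-left corner shows behind the spout. I'll check the numbers.

```bash
python3 - <<'E'
from h import *
np.set_printoptions(precision=4,suppress=True)
w=load('wrist');d=load('side');s=load('scene')
T=np.array([.5795,.0575]);a=-.27;R=np.array([[np.cos(a),-np.sin(a)],[np.sin(a),np.cos(a)]])
L=lambda P:(R.T@(P[:2]-T))*1000
W=lambda x,y:(x/1.25,200+(y-400)/1.25)
for n,p,z in(('gripL',(398,450),.13),('gripR',(441,450),.13),('gripL2',(398,540),.13),('gripR2',(438,540),.13),('trig outer',(325,450),.127),('trig outer',(350,540),.127),('trig tip',(306,412),.127)):
    P=onz(w,W(*p),z);print(n,P[:2],L(P))
D=lambda x,y:(265+.3*(x-400)-.35,140+.3*y-.35)
for p in((497,293),(688,290)):print('rim',onz(d,D(*p),.042)[:2])
for p in((449,88),(470,143)):print(L(onz(d,D(*p),.13)))
S=lambda x,y:(340+.3*x-.35,190+.3*y-.35)
print('handle',tri(s,S(47,108),d,D(592,212)))
for p in((69,477),(266,414)):print('wrist rim',onz(w,W(*p),.042)[:2])
E
```

```text
gripL [0.4939 0.1852] [-116.5769  100.196 ]
gripR [0.4992 0.2044] [-116.5447  120.1205]
gripL2 [0.5386 0.173 ] [-70.1937 100.3697]
gripR2 [0.5439 0.192 ] [-70.1298 120.1114]
trig outer [0.4856 0.1519] [-115.7218   65.9334]
trig outer [0.5337 0.1494] [-68.6305  76.4046]
trig tip [0.4658 0.1491] [-133.97   57.95]
rim [0.4769 0.0905]
rim [0.6159 0.0842]
[-169.1665  119.6712]
[-138.822   65.106]
handle (array([0.5454, 0.0225, 0.1872]), np.float64(0.003030011424589643))
wrist rim [ 0.4778 -0.0448]
wrist rim [0.4736 0.1036]
```

{"fn": "jog_arm", "kwargs": {
  "steps": [
    {"grip": 1,"travel": [0,3,25],"twist": [0,0,0]},
    {"grip": 1,"travel": [0,3,50],"twist": [0,0,0]},
    {"grip": 1,"travel": [0,3,75],"twist": [0,0,0]},
    {"grip": 1,"travel": [0,3,91],"twist": [0,0,0]},
    {"grip": 1,"travel": [0,3,91],"twist": [0,0,0]},
    {"grip": 0.6,"travel": [0,3,91],"twist": [0,0,0]},
    {"grip": 0.4,"travel": [0,3,91],"twist": [0,0,0]},
    {"grip": 0.2,"travel": [0,3,91],"twist": [0,0,0]},
    {"grip": 0,"travel": [0,3,91],"twist": [0,0,0]},
    {"grip": 0,"travel": [0,3,91],"twist": [0,0,0]}
  ]
}}

```text
t: 8.3
eef_pos: [0.5068, 0.1848, 0.1213]
orientation: [0.135, 0.991, 0.004, 0.002]
wrist_force: [-0.4, 6.6, 4.9]
grip_width: 0.0353
grasp_force: 62.2
```

{"fn": "jog_arm", "kwargs": {
  "steps": [
    {"grip": 0,"travel": [0,0,0],"twist": [0,0,0]},
    {"grip": 0,"travel": [0,0,0],"twist": [0,0,0]},
    {"grip": 0,"travel": [0,0,0],"twist": [0,0,0]},
    {"grip": 0,"travel": [0,0,0],"twist": [0,0,0]},
    {"grip": 0,"travel": [0,0,0],"twist": [0,0,0]},
    {"grip": 0,"travel": [0,0,0],"twist": [0,0,0]}
  ]
}}

```text
t: 8.9
eef_pos: [0.5068, 0.1848, 0.1213]
orientation: [0.135, 0.991, 0.004, 0.003]
wrist_force: [-0.4, 6.4, 4.6]
grip_width: 0.0355
grasp_force: 62.2
```

{"fn": "jog_arm", "kwargs": {
  "steps": [
    {"grip": 1,"travel": [0,0,0],"twist": [0,0,0]},
    {"grip": 1,"travel": [0,0,0],"twist": [0,0,0]},
    {"grip": 1,"travel": [0,0,0],"twist": [0,0,0]},
    {"grip": 1,"travel": [0,0,0],"twist": [0,0,0]},
    {"grip": 1,"travel": [0,0,0],"twist": [0,0,0]},
    {"grip": 1,"travel": [0,0,-30],"twist": [0,0,0]},
    {"grip": 1,"travel": [0,0,-70],"twist": [0,0,0]},
    {"grip": 1,"travel": [0,0,-110],"twist": [0,0,0]},
    {"grip": 1,"travel": [0,0,-150],"twist": [0,0,0]},
    {"grip": 1,"travel": [0,0,-150],"twist": [0,0,0]}
  ]
}}

```text
t: 9.9
eef_pos: [0.5073, 0.1831, 0.2752]
orientation: [0.134, 0.991, 0.003, 0.006]
wrist_force: [0.5, 1.1, -0.1]
grip_width: 0.0854
grasp_force: 0.0
```

```bash
python3 - <<'E'
from h import *
o=arm.get_obs();print(o['grip_width'],o['eef_pos'])
go(.5475,.0215,.28,89);go(.5475,.0215,.199,89)
s=grab('scene')['image'][:,:,::-1]; d=grab('side')['image'][:,:,::-1];w=grab('wrist')['image'][:,:,::-1]
c=lambda im,x,y:cv2.resize(im[y:y+120,x:x+120],(400,400),interpolation=cv2.INTER_CUBIC)
m=np.zeros((600,800,3),np.uint8)
m[:400,:400]=c(s,330,190);m[:400,400:]=c(d,265,155);m[400:,:]=cv2.resize(w[200:360],(800,200))
cv2.imwrite('pics/m4.png',m)
E
```

```text
0.08539050486738443 [0.5073029  0.18311674 0.27523398]
travel [ -81.8 -145.1   -4.9] twist [ 0.0054  0.0115 -0.2519]
travel [ -80.9 -145.6   76.1] twist [ 0.0054  0.0115 -0.2519]
```

View pics/m4.png

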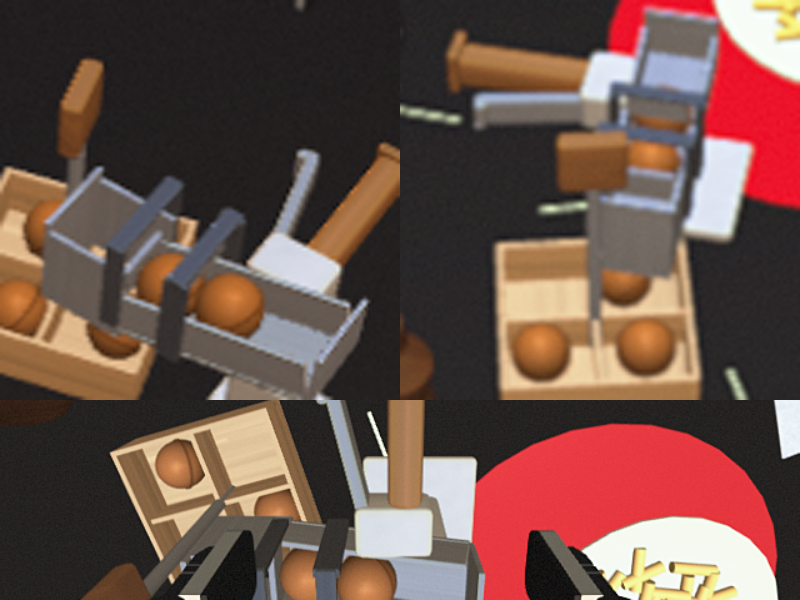

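Walnut 1 is in well a, at (625,285) in the side panel. The trigger is back at rest and two walnuts remain in the chute. Next I regrasp the handle.

{"fn": "jog_arm", "kwargs": {
  "steps": [
    {"grip": 1,"travel": [-22,-39,-5],"twist": [0.005,0.011,-0.1]},
    {"grip": 1,"travel": [-45,-78,-5],"twist": [0.005,0.011,-0.2]},
    {"grip": 1,"travel": [-65,-115,-5],"twist": [0.005,0.011,-0.252]},
    {"grip": 1,"travel": [-81,-144,-5],"twist": [0.005,0.011,-0.252]},
    {"grip": 1,"travel": [-81,-144,-5],"twist": [0.005,0.011,-0.252]},
    {"grip": 1,"travel": [-81,-144,25],"twist": [0.005,0.011,-0.252]},
    {"grip": 1,"travel": [-81,-144,55],"twist": [0.005,0.011,-0.252]},
    {"grip": 1,"travel": [-81,-144,76],"twist": [0.005,0.011,-0.252]},
    {"grip": 1,"travel": [-81,-144,76],"twist": [0.005,0.011,-0.252]},
    {"grip": 0.4,"travel": [-81,-144,76],"twist": [0.005,0.011,-0.252]}
  ]
}}

```text
t: 11.05
eef_pos: [0.5433, 0.0224, 0.1905]
orientation: [0.008, 1.0, -0.001, -0.007]
wrist_force: [-0.7, -0.4, -0.1]
grip_width: 0.0734
grasp_force: 0.0
```

{"fn": "jog_arm", "kwargs": {
  "steps": [
    {"grip": 0,"travel": [0,0,0],"twist": [0,0,0]},
    {"grip": 0,"travel": [0,0,0],"twist": [0,0,0]},
    {"grip": 0,"travel": [0,0,0],"twist": [0,0,0]},
    {"grip": 0,"travel": [0,0,0],"twist": [0,0,0]}
  ]
}}

```text
t: 11.45
eef_pos: [0.545, 0.022, 0.1928]
orientation: [0.009, 1.0, -0.001, -0.005]
wrist_force: [1.4, 7.1, -3.0]
grip_width: 0.0134
grasp_force: 58.5
```

```bash
python3 - <<'E'
from h import *
o=arm.get_obs();print(o['grip_width'],o['grasp_force'],o['eef_pos'],o['orientation'],o['wrist_force'])
c,s=np.cos(-.27),np.sin(-.27)
D=lambda x,y:np.array((.5795+c*x-s*y,.0575+s*x+c*y))
b=D(.0245,-.043);print(b)
p=o['eef_pos'];go(p[0],p[1],p[2]+.008,90)
print('mid');go(.562,-.025,p[2]+.008,90)
E
```

```text
0.013415045962730993 58.47701668739319 [0.54504109 0.02202529 0.19283692] [ 0.0086957   0.99995013 -0.0013213  -0.00473041] [ 1.37845749  7.05694584 -3.02755132]
[0.59164294 0.00952293]
travel [ 0.1 -0.  -8. ] twist [-0.0026 -0.0095 -0.0174]
mid
travel [-17.7 -46.7  -8. ] twist [-0.0026 -0.0095 -0.0174]
```

{"fn": "jog_arm", "kwargs": {
  "steps": [
    {"grip": 0,"travel": [0,0,-4],"twist": [0,0,0]},
    {"grip": 0,"travel": [0,0,-8],"twist": [0,0,0]},
    {"grip": 0,"travel": [3,-12,-8],"twist": [0,0,0]},
    {"grip": 0,"travel": [-4,-15,-8],"twist": [0,0,0.1]},
    {"grip": 0,"travel": [-14,-18,-8],"twist": [0,0,0.2]},
    {"grip": 0,"travel": [-24,-20,-8],"twist": [0,0,0.3]},
    {"grip": 0,"travel": [-34,-22,-8],"twist": [0,0,0.4]},
    {"grip": 0,"travel": [-44,-24,-8],"twist": [0,0,0.506]},
    {"grip": 0,"travel": [-46,-15,-8],"twist": [0,0,0.506]},
    {"grip": 0,"travel": [-46,-11,-8],"twist": [0,0,0.506]}
  ]
}}

```text
t: 12.45
eef_pos: [0.5898, 0.0104, 0.1985]
orientation: [0.258, 0.966, -0.003, -0.006]
wrist_force: [0.2, -0.1, -5.4]
grip_width: 0.0132
grasp_force: 58.9
```

```bash
python3 - <<'E'
from h import *
o=arm.get_obs();print(o['grip_width'],o['grasp_force'],o['eef_pos'],o['wrist_force'])
go(.591,.011,.1925,60)
s=grab('scene')['image'][:,:,::-1]; d=grab('side')['image'][:,:,::-1]
c=lambda im,x,y:cv2.resize(im[y:y+120,x:x+120],(400,400),interpolation=cv2.INTER_CUBIC)
cv2.imwrite('pics/m5.png',np.hstack([c(s,310,190),c(d,270,170)]))
E
```

```text
0.01317637663452358 58.89435410499573 [0.58975817 0.0104004  0.19845204] [ 0.18210845 -0.07324772 -5.39933244]
travel [-0.8  1.2  5.9] twist [-0.0087 -0.0106  0.0019]
```

View pics/m5.png

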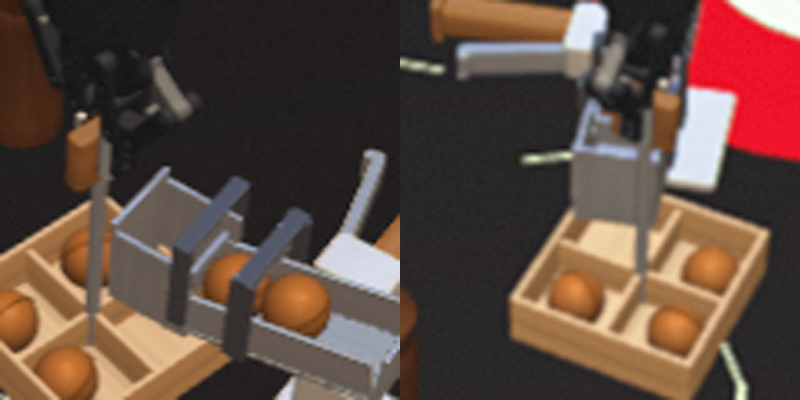

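The carrier is at the spout with three wells filled and the empty well b under it. I lower and release it.

{"fn": "jog_arm", "kwargs": {
  "steps": [
    {"grip": 0,"travel": [-1,1,3],"twist": [0,0,0]},
    {"grip": 0,"travel": [-1,1,6],"twist": [0,0,0]},
    {"grip": 0,"travel": [-1,1,8],"twist": [0,0,0]},
    {"grip": 0,"travel": [-1,1,8],"twist": [0,0,0]},
    {"grip": 0.3,"travel": [-1,1,8],"twist": [0,0,0]},
    {"grip": 0.6,"travel": [-1,1,8],"twist": [0,0,0]},
    {"grip": 0.9,"travel": [-1,1,8],"twist": [0,0,0]},
    {"grip": 1,"travel": [-1,1,8],"twist": [0,0,0]},
    {"grip": 1,"travel": [-1,1,-30],"twist": [0,0,0]},
    {"grip": 1,"travel": [-1,1,-72],"twist": [0,0,0]}
  ]
}}

```text
t: 13.55
eef_pos: [0.5907, 0.0108, 0.2686]
orientation: [0.259, 0.966, -0.004, -0.009]
wrist_force: [1.2, 0.6, 1.0]
grip_width: 0.0854
grasp_force: 0.0
```

```bash
python3 - <<'E'
from fitp import *
np.set_printoptions(precision=4,suppress=True)
d=load('side');D=lambda x,y:np.array((270+.3*(x-400)-.35,170+.3*y-.35))
h=.068;z=.048
q,r=fitpose([(d,(-h,-h,z),D(512,300)),(d,(h,-h,z),D(692,380)),(d,(h,h,z),D(769,235))],[.59,.01,-.52]);print(q,r)
c,s=np.cos(q[2]),np.sin(q[2]);print('well b',q[0]-c*.033-s*.033,q[1]-s*.033+c*.033)
o=arm.get_obs();print(o['eef_pos'],o['grip_width'])
go(.506,.182,.27,74.5);go(.506,.182,.118,74.5)
E
```

```text
[ 0.5891  0.0047 -0.5225] [[-0.0712  0.9458]
 [-0.3995 -2.3835]
 [ 0.5257  0.295 ]]
well b 0.5769798966268787 0.049800515371163555
[0.5907 0.0108 0.2686] 0.08536885266475172
travel [159.  105.9  -0.2] twist [-0.0097 -0.0164 -0.253 ]
travel [156.7 107.7 151.7] twist [-0.0097 -0.0164 -0.253 ]
```

{"fn": "jog_arm", "kwargs": {
  "steps": [
    {"grip": 1,"travel": [40,27,-2],"twist": [-0.01,-0.016,-0.1]},
    {"grip": 1,"travel": [80,53,-2],"twist": [-0.01,-0.016,-0.2]},
    {"grip": 1,"travel": [120,80,-2],"twist": [-0.01,-0.016,-0.253]},
    {"grip": 1,"travel": [159,107,0],"twist": [-0.01,-0.016,-0.253]},
    {"grip": 1,"travel": [159,107,0],"twist": [-0.01,-0.016,-0.253]},
    {"grip": 1,"travel": [158,107,30],"twist": [-0.01,-0.016,-0.253]},
    {"grip": 1,"travel": [158,107,60],"twist": [-0.01,-0.016,-0.253]}
  ]
}}

```text
t: 14.25
eef_pos: [0.5097, 0.1823, 0.2124]
orientation: [0.134, 0.991, 0.001, 0.006]
wrist_force: [0.7, -0.1, -0.4]
grip_width: 0.0856
grasp_force: 0.0
```

```bash
python3 -c "
from h import *
o=arm.get_obs();print(o['eef_pos'],o['wrist_force']);go(.506,.183,.118,74.5)"
```

```text
[0.50969786 0.18232165 0.21237057] [ 0.70808503 -0.12272135 -0.40651243]
travel [ 4.8 -0.6 94.3] twist [0.003  0.0109 0.0009]
```

{"fn": "jog_arm", "kwargs": {
  "steps": [
    {"grip": 1,"travel": [4,0,25],"twist": [0,0.01,0]},
    {"grip": 1,"travel": [4,0,50],"twist": [0,0.01,0]},
    {"grip": 1,"travel": [4,0,75],"twist": [0,0.01,0]},
    {"grip": 1,"travel": [4,0,93],"twist": [0,0.01,0]},
    {"grip": 1,"travel": [4,0,93],"twist": [0,0.01,0]},
    {"grip": 0.6,"travel": [4,0,93],"twist": [0,0.01,0]},
    {"grip": 0.4,"travel": [4,0,93],"twist": [0,0.01,0]},
    {"grip": 0.2,"travel": [4,0,93],"twist": [0,0.01,0]},
    {"grip": 0,"travel": [4,0,93],"twist": [0,0.01,0]},
    {"grip": 0,"travel": [4,0,93],"twist": [0,0.01,0]}
  ]
}}

```text
t: 15.25
eef_pos: [0.5066, 0.1837, 0.1217]
orientation: [0.135, 0.991, 0.002, 0.0]
wrist_force: [-2.2, 2.2, 4.7]
grip_width: 0.0373
grasp_force: 59.3
```

{"fn": "jog_arm", "kwargs": {
  "steps": [
    {"grip": 0,"travel": [0,0,0],"twist": [0,0,0]},
    {"grip": 0,"travel": [0,0,0],"twist": [0,0,0]},
    {"grip": 0,"travel": [0,0,0],"twist": [0,0,0]},
    {"grip": 0,"travel": [0,0,0],"twist": [0,0,0]},
    {"grip": 0,"travel": [0,0,0],"twist": [0,0,0]},
    {"grip": 0,"travel": [0,0,0],"twist": [0,0,0]}
  ]
}}

```text
t: 15.85
eef_pos: [0.5065, 0.1837, 0.1217]
orientation: [0.135, 0.991, 0.002, 0.0]
wrist_force: [-1.8, 1.7, 4.7]
grip_width: 0.0374
grasp_force: 59.4
```

{"fn": "jog_arm", "kwargs": {
  "steps": [
    {"grip": 1,"travel": [0,0,0],"twist": [0,0,0]},
    {"grip": 1,"travel": [0,0,0],"twist": [0,0,0]},
    {"grip": 1,"travel": [0,0,0],"twist": [0,0,0]},
    {"grip": 1,"travel": [0,0,0],"twist": [0,0,0]},
    {"grip": 1,"travel": [0,0,0],"twist": [0,0,0]},
    {"grip": 1,"travel": [0,0,-30],"twist": [0,0,0]},
    {"grip": 1,"travel": [0,0,-70],"twist": [0,0,0]},
    {"grip": 1,"travel": [0,0,-110],"twist": [0,0,0]},
    {"grip": 1,"travel": [0,0,-150],"twist": [0,0,0]},
    {"grip": 1,"travel": [0,0,-150],"twist": [0,0,0]}
  ]
}}

```text
t: 16.85
eef_pos: [0.5084, 0.1838, 0.2763]
orientation: [0.135, 0.991, 0.004, 0.005]
wrist_force: [0.7, 0.6, -0.3]
grip_width: 0.0853
grasp_force: 0.0
```

```bash
python3 - <<'E'
from h import *
s=grab('scene')['image'][:,:,::-1]; d=grab('side')['image'][:,:,::-1]
c=lambda im,x,y:cv2.resize(im[y:y+120,x:x+120],(400,400),interpolation=cv2.INTER_CUBIC)
cv2.imwrite('pics/m6.png',np.hstack([c(s,310,190),c(d,270,170)]))
E
```

```text
(no output)
```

View pics/m6.png

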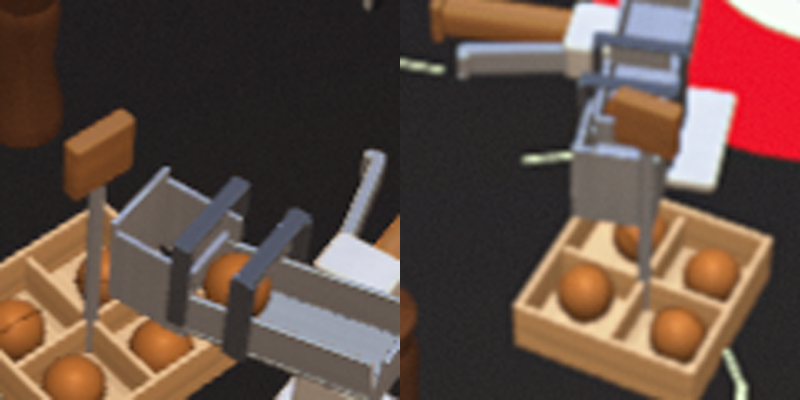

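All four wells hold a walnut, with the new one at (640,235) in the side panel. The last walnut is at the gate, the trigger is released and the gripper is clear.

```bash
python3 -c "
from h import *
print(arm.job_done())"
```

```text
the job is handed in; nothing more can be done
None
```

The job is handed in: the last pictures show one walnut in every well, the carrier flat on the table, the trigger released and the last walnut still in the chute, though the hand-in returned no verdict.

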